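Release the child-safety catch of the cutter drawer

TASK

The biscuit-cutter drawer is held shut by a child-safety catch. Take the thin wooden dowel with the chunky square grip from the rack, push the catch down with it through the small hole in the cabinet's top until the drawer springs open, then hang the dowel back upright in the rack slot it came from and let go.

Things in the scene. Friction and masses are not known exactly. Their poses are not given: they have to be found in the camera images.
- dowel_grip (a point): Centre of the dowel's wooden grip block, 40 x 40 mm, 60 mm tall, faces square to x, y; z up. Below it a shank 14 mm thick, 80 mm long (tip 110 mm, shoulder 30 mm below this point). Hangs by its shoulder in one of 3 slots (30 mm square, 85 mm apart) of a fixed rack, top 107 mm high. x points across the row: grip those faces. Beside it: a thick round and a thin flat pusher, as tall.
- catch_hole (a point): Centre of a 26 mm round hole in the 120 mm high top of a fixed plywood cabinet (240 deep, 220 wide), 60 mm behind its middle; z up, x to the cabinet's back. The catch's push-pad lies straight below, 45 mm under the top face; the dowel pushed in to its shoulder moves it 35 mm. A loose jar 52 mm tall stands on the front of the top, its centre 115 mm or more from the hole.
- catch (a joint): Downward travel of the spring catch in m: 0 at rest, 0.038 at most. It frees the drawer at about 0.015. Its spring takes 3 N at the start, 8 N at 0.035, and lifts it again when the dowel leaves.
- drawer (a joint): How far the drawer is out of the cabinet's front (towards the robot), in m: 0 shut, 0.075 fully out. Once freed, its own spring drives it out in about a second and keeps it there; while caught it cannot be pulled.
Not all that is in view belongs to the job. Leave any purple look-alike of the part that bears dowel_grip alone.

How it is judged:
On the way:
1. the dowel pushes the catch down through the hole (value of joint catch above 0.012 m and contact force between dowel and catch above 0.5 N and z of dowel_grip in the frame of catch_hole below 0.075 m and horizontal distance between dowel_grip and catch_hole below 0.025 m), for 0.04 s.
At the end, for the whole second after the job is handed in: The drawer is out by more than 50 mm, the catch has sprung back (less than 5 mm down), and the dowel hangs released and at rest in the slot it came from, its grip within 20 mm of where it began and within 10 degrees of upright (value of joint drawer above 0.05 m and value of joint catch below 0.005 m and distance of dowel_grip from where it was at the start of the episode below 0.02 m and angle between dowel_grip's own z axis and vertical below 0.17 rad and linear speed of dowel below 0.02 m/s); the robot touches nothing.
It also fails if it takes over 61 s, if anything falls off the work surface, if the arm or the gripper's body presses on something with over 40 N, if the wrist force passes 120 N, or if a joint passes its speed limit or range.

ROBOT

A 6-joint arm with a two-finger parallel gripper is mounted at the origin on the work surface. World frame = base frame: x ahead of the robot, y to its left, z up, the work surface at z = 0. Lengths are in m, angles in rad, forces in N, time in s.
With the tool pointing down it reaches from about 0.3 to 0.775 m from the base axis. Payload 14.6 kg.
Tool frame: the origin (TCP) lies midway between the tips of the shut fingers; the grasp point (between the pads) lies 19 mm behind it (ctrl.pinch_z is the distance from the TCP to the grasp point, in m); z points along the fingers, y is the line along which they close (so a half turn about z gives the same grasp; the last joint's range is limited). The gripper opens to 94 mm and grips with 3 to 60 N. Pads are 16 mm wide; open, the fingers measure 119 mm over their backs; the gripper's body (75 mm by 177 mm) begins 78 mm behind the grasp point.
Start: joints at [-1.26, 0.3, 1.521, -0, 1.321, -0.067], TCP at [0.203, -0.511, 0.205] pointing down, gripper open.
Joint ranges: [-3.03, 3.03], [-0.79, 2.21], [0.23, 2.52], [-1.04, 4.18], [0, 3.07], [-2.55, 2.55]. Speed limits (rad/s): [2.22, 2.22, 2.57, 3.14, 3.14, 3.14].

INTERFACE

Orientations are given as [roll, pitch, yaw] about the fixed x, y, z axes, in that order (R = Rz(yaw) Ry(pitch) Rx(roll)).
In Python, from station import ctrl gives the robot as it stands.
- The arm moves only by the tool jog_arm, never from a script. Its argument "motion" is a list of rows, each a list of 7 numbers: the shift along the tool's x, y, z in m, then the turn, a rotation vector about the tool's x, y, z in rad, then the opening, from -1 (shut) to 1 (fully open). In form: [[tx, ty, tz, rx, ry, rz, gripper], ...]. A call has 1 to 5 rows; each row shifts and turns the commanded pose from where the row before left it, along the tool's axes as they then stand; what a row does not reach is not made up. A row lasts 1/10 s, in which the tool goes at most 50 mm and 8.59 degrees, less where a joint would pass 70% of its speed; a pose out of reach is approached as far as the arm can. A call is refused whole if a number of a shift passes 0.05 or a number of a turn 0.15, either way. A call with a gripper value outside its range is refused whole. The fingers move at their own pace and stop on an object; "squeeze" is the grip in N (left out, the last holds). Time passes only in rows, so rows that do not move let the fingers close. It gives the time, the measured TCP pose, the force, the opening and the grip force at its end, in the units of the state.
- ctrl.get_obs(): the state, without advancing time (a new reading comes with each control period).
- ctrl.camera(name): name is "side" or "top" or "wrist"; returns the picture (420x560x3 uint8, red, green, blue); there is no depth.
- ctrl.camera_model(name): a dict with "intrinsics" (3x3 intrinsics, pixels), "rvec" (rotation vector, rad) and "tvec" (3), from world to camera coordinates, as OpenCV has them. Camera axes: x right, y down, z forward; pixel columns grow to the right and rows downward; lengths in m; the calibration is good to about 2 mm. The wrist camera is an equidistant fisheye: a pixel r from the principal point sees the ray r / f radians off the axis. A picture is of the moment at which its call begins: read the wrist's pose just before it. camera_model takes no time and is no camera call; for the wrist camera it gives the pose at the moment of the call.
- ctrl.hand_in(): hands the job in; it is judged then, once.
The state is a dict: "time_s": time; "qpos": joint angles; "joint_vel": joint speeds; "tau": joint torques, N m; "ee_pos": TCP position; "eef_rot": TCP orientation; "force": force on the tool from outside, world axes, zero at the start; "moment": the same for the moment, N m; "grip_width": finger opening in m; "grip_force": force on a finger pad.
Only numpy, scipy, OpenCV 4.12 (cv2) and the standard library are available. Lean on these libraries where they do the work, as an engineer would, in place of code of your own. Each camera call takes 0.05 s, during which the arm holds its last target. There are 200 camera calls.

## Working session

There is one attempt and no reset: what is moved stays moved. The work goes in short steps, Python scripts to look and compute and a tool call to move; the robot and the scene stay as the last step left them, time stands still between calls to the robot, and variables do not carry over. Pictures are saved under pics/ and viewed, at most 10 in all, crops included, and the job is handed in when it is done.

Besides the shell and the picture viewer there is one more tool, called after ">>>" in YAML: its name, and indented under it one key for each argument. jog_arm: Moves the arm, as the interface text tells. Its arguments: {"type":"object","properties":{"motion":{"type":"array"},"squeeze":{"type":"number"}},"required":["motion"]}

```bash
mkdir -p pics; ls; cat > h.py <<'E'
import numpy as np, cv2
from station import ctrl
def model(n):
    m=ctrl.camera_model(n); K=np.array(m["intrinsics"]); R=cv2.Rodrigues(np.array(m["rvec"],float))[0]; t=np.array(m["tvec"],float)
    return K,R,t
def snap(n,f):
    m=model(n); im=ctrl.camera(n); cv2.imwrite('pics/'+f,im[:,:,::-1]); return im,m
def ray(m,px,fish=False):
    K,R,t=m; x=(px[0]-K[0,2])/K[0,0]; y=(px[1]-K[1,2])/K[1,1]
    if fish:
        r=np.hypot(x,y); d=np.array([np.sin(r)*x/max(r,1e-9),np.sin(r)*y/max(r,1e-9),np.cos(r)])
    else: d=np.array([x,y,1.])
    return -R.T@t, R.T@d
def onz(m,px,z,fish=False):
    c,d=ray(m,px,fish); return c+d*(z-c[2])/d[2]
def proj(m,P):
    K,R,t=m; return (cv2.projectPoints(np.array([P],float),cv2.Rodrigues(R)[0],t,K,None)[0]).ravel()
E
python3 - <<'E'
from h import *
a,ma=snap('top','top0.png'); b,mb=snap('side','side0.png')
for m in (ma,mb): print((-m[1].T@m[2]).round(3), m[0][0,0])
o=ctrl.get_obs(); print(o['ee_pos'],o['eef_rot'],o['grip_width'],o['time_s'],ctrl.pinch_z)
E
```

```text
pics
[0.4   0.019 0.986] 503.72815659406297
[ 0.337 -0.425  0.61 ] 379.32764295224456
[ 0.20279412 -0.51100953  0.20496406] [-3.14057354e+00 -6.22735614e-05  3.77757412e-01] 0.0939431026777509 0.1 0.0188
```

View pics/top0.png

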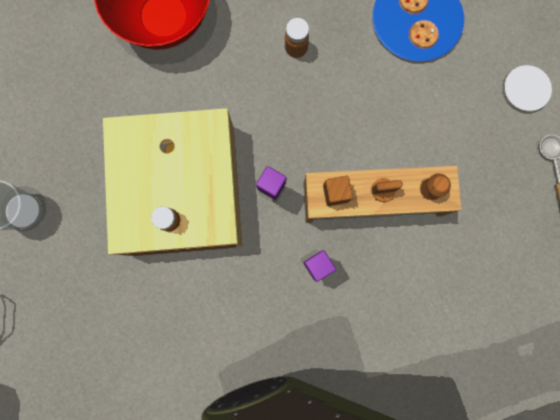

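View pics/side0.png

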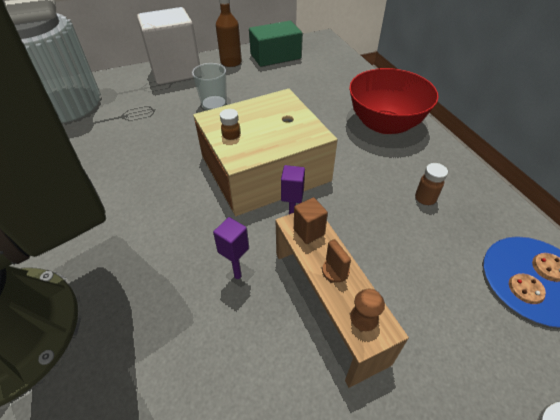

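The top view has world x up and +y to the left. Things that could be mistaken for the target:
- brown square grip (339,189)
- brown flat pusher (388,187)
- brown round pusher (438,186)
- purple look-alikes (271,182) and (320,266)

I choose the brown square block at (339,189), which is in the rack's left slot. In the side view it is at (311,220). The catch hole is at (167,146) in the top view, and the jar is at (165,218).

```bash
python3 - <<'E'
from h import *
mt=model('top'); ms=model('side')
im=cv2.imread('pics/top0.png')
hsv=cv2.cvtColor(im,cv2.COLOR_BGR2HSV)
for p in [(339,188),(332,190),(315,200),(167,146),(167,200)]: print(p,hsv[p[1],p[0]])
# rack/cabinet yaw from outline
def rect(mask):
    c=max(cv2.findContours(mask,cv2.RETR_EXTERNAL,cv2.CHAIN_APPROX_NONE)[0],key=cv2.contourArea); return cv2.minAreaRect(c)
cab=cv2.inRange(hsv,(22,60,140),(35,255,255)); cab=cv2.morphologyEx(cab,cv2.MORPH_OPEN,np.ones((5,5)))
r=rect(cab); q=[onz(mt,p,.12) for p in cv2.boxPoints(r)]
print('cab',np.round(q,3).tolist(),onz(mt,r[0],.12).round(3))
sub=np.zeros_like(cab); sub[150:230,295:470]=1
rk=cv2.inRange(hsv,(5,60,30),(22,255,255))*sub; r=rect(rk)
print('rack',np.round([onz(mt,p,.107) for p in cv2.boxPoints(r)],3).tolist())
h=cv2.inRange(hsv,(0,0,0),(180,255,130)); h[:130]=0;h[165:]=0;h[:,:150]=0;h[:,185:]=0
mo=cv2.moments(h,True); hp=(mo['m10']/mo['m00'],mo['m01']/mo['m00']); print('hole',hp,mo['m00'],onz(mt,hp,.12).round(4))
for z in(.167,.137,.107): print(z,onz(mt,(339,189),z).round(4))
a=cv2.resize(im[165:225,300:380],None,fx=6,fy=6,interpolation=cv2.INTER_CUBIC); b=cv2.resize(cv2.imread('pics/side0.png')[190:270,270:330],None,fx=4.5,fy=4.5,interpolation=cv2.INTER_CUBIC)
cv2.imwrite('pics/crop.png',np.hstack([a,b]))
E
```

```text
(339, 188) [ 14 177 174]
(332, 190) [ 14 178 178]
(315, 200) [ 16 138 203]
(167, 146) [ 20 177 125]
(167, 200) [ 31  76 219]
cab [[0.665, 0.341, 0.12], [0.681, 0.114, 0.12], [0.438, 0.096, 0.12], [0.424, 0.315, 0.12]] [0.55  0.216 0.12 ]
rack [[0.566, -0.019, 0.107], [0.578, -0.298, 0.107], [0.488, -0.298, 0.107], [0.477, -0.022, 0.107]]
hole (164.55405405405406, 145.59459459459458) 74.0 [0.6123 0.2232 0.12  ]
0.167 [ 0.5263 -0.0761  0.167 ]
0.137 [ 0.5309 -0.0795  0.137 ]
0.107 [ 0.5355 -0.083   0.107 ]
```

View pics/crop.png

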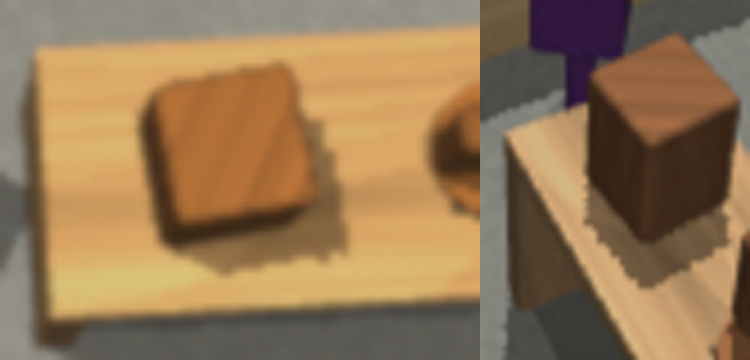

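The crop shows the brown square block hanging in the left slot. Its top face is centred at about (339.4,188.2) px in the top view and is turned roughly 10° from the image axes. It isn't purple and it's neither round nor flat, so the choice holds. Next I'll plan the approach above it.

```bash
cat >> h.py <<'E'
from scipy.spatial.transform import Rotation as Ro
def plan(target,yaw,n,grip=1):
    o=ctrl.get_obs(); p=np.array(o['ee_pos']); R=Ro.from_euler('xyz',o['eef_rot']); Rt=Ro.from_euler('xyz',[np.pi,0,yaw])
    rv=(R.inv()*Rt).as_rotvec()/n; st=(np.array(target)-p)/n
    print('pos',p.round(4),'rot',np.round(o['eef_rot'],3),'t',o['time_s'])
    for i in range(n):
        print((R.inv().apply(st)).round(4).tolist()+rv.round(4).tolist()+[grip]); R=R*Ro.from_rotvec(rv)
E
python3 - <<'E'
from h import *
mt=model('top'); q=np.array([(160,85),(290,65),(315,185),(178,220)])/6+[300,165]
Q=np.array([onz(mt,p,.167) for p in q]); print(Q.round(4).tolist(),Q.mean(0).round(4))
for i in range(4):
    e=Q[(i+1)%4]-Q[i]; print(np.linalg.norm(e).round(4),(np.degrees(np.arctan2(e[1],e[0]))%90).round(1))
plan([Q.mean(0)[0],Q.mean(0)[1],.29],1.75,15)
E
```

```text
[[0.5428, -0.056, 0.167], [0.5482, -0.092, 0.167], [0.5148, -0.098, 0.167], [0.5053, -0.0603, 0.167]] [ 0.5278 -0.0766  0.167 ]
0.0363 8.5
0.034 10.3
0.0389 14.0
0.0377 6.5
pos [ 0.2028 -0.511   0.205 ] rot [-3.141 -0.     0.378] t 0.1
[0.0308, -0.0189, -0.0056, -0.0001, -0.0001, -0.0915, 1]
[0.0324, -0.016, -0.0057, -0.0001, -0.0001, -0.0915, 1]
[0.0338, -0.013, -0.0057, -0.0001, -0.0001, -0.0915, 1]
[0.0348, -0.0099, -0.0057, -0.0001, -0.0001, -0.0915, 1]
[0.0356, -0.0067, -0.0057, -0.0001, -0.0001, -0.0915, 1]
[0.036, -0.0034, -0.0057, -0.0001, -0.0001, -0.0915, 1]
[0.0362, -0.0001, -0.0057, -0.0001, -0.0001, -0.0915, 1]
[0.036, 0.0032, -0.0057, -0.0001, -0.0001, -0.0915, 1]
[0.0356, 0.0065, -0.0057, -0.0001, -0.0001, -0.0915, 1]
[0.0348, 0.0097, -0.0057, -0.0001, -0.0001, -0.0915, 1]
[0.0338, 0.0129, -0.0057, -0.0001, -0.0001, -0.0915, 1]
[0.0325, 0.0159, -0.0057, -0.0001, -0.0001, -0.0915, 1]
[0.0309, 0.0188, -0.0057, -0.0001, -0.0001, -0.0915, 1]
[0.029, 0.0216, -0.0057, -0.0001, -0.0001, -0.0915, 1]
[0.027, 0.0241, -0.0057, -0.0001, -0.0001, -0.0915, 1]
```

>>> jog_arm:
  motion:
    - [0.031,-0.019,-0.015,0,0,-0.0915,1]
    - [0.032,-0.016,-0.015,0,0,-0.0915,1]
    - [0.034,-0.013,-0.015,0,0,-0.0915,1]
    - [0.035,-0.01,-0.015,0,0,-0.0915,1]
    - [0.036,-0.007,-0.015,0,0,-0.0915,1]

```text
time_s: 0.6
ee_pos: [0.3119, -0.3642, 0.2808]
eef_rot: [-3.141, -0.0, 0.839]
force: [0.1, 0.1, -0.6]
grip_width: 0.0943
grip_force: 0.0
```

>>> jog_arm:
  motion:
    - [0.036,-0.003,-0.005,0,0,-0.0915,1]
    - [0.036,0,-0.005,0,0,-0.0915,1]
    - [0.036,0.003,0,0,0,-0.0915,1]
    - [0.036,0.006,0,0,0,-0.0915,1]
    - [0.035,0.01,0,0,0,-0.0915,1]

```text
time_s: 1.1
ee_pos: [0.4203, -0.219, 0.2903]
eef_rot: [-3.141, -0.0, 1.297]
force: [0.9, -0.7, -0.1]
grip_width: 0.094
grip_force: 0.0
```

>>> jog_arm:
  motion:
    - [0.034,0.013,0,0,0,-0.0915,1]
    - [0.032,0.016,0,0,0,-0.0915,1]
    - [0.031,0.019,0,0,0,-0.0915,1]
    - [0.029,0.022,0,0,0,-0.0915,1]
    - [0.027,0.024,0,0,0,-0.0915,1]

```text
time_s: 1.6
ee_pos: [0.5293, -0.0744, 0.2902]
eef_rot: [-3.141, -0.0, 1.754]
force: [-0.1, -0.7, 0.1]
grip_width: 0.0937
grip_force: 0.0
```

>>> jog_arm:
  motion:
    - [0,0,0,0,0,0,1]
    - [0,0,0,0,0,0,1]

```text
time_s: 1.8
ee_pos: [0.5286, -0.0754, 0.2899]
eef_rot: [-3.141, -0.0, 1.751]
force: [0.5, 0.0, -0.1]
grip_width: 0.094
grip_force: 0.0
```

```bash
python3 - <<'E'
from h import *
o=ctrl.get_obs(); print(o['ee_pos'],o['eef_rot'],o['force'],o['time_s'])
im,m=snap('wrist','w0.png')
np.savez('w0.npz',K=m[0],R=m[1],t=m[2])
K,R,t=m; print(K.tolist(),(-R.T@t).round(3))
for P in [(.5278,-.0766,.167),(.61,.2215,.12)]:
    c=R@np.array(P)+t; th=np.arctan2(np.hypot(c[0],c[1]),c[2]); print(P,[K[0,2]+K[0,0]*th*c[0]/np.hypot(c[0],c[1]),K[1,2]+K[1,1]*th*c[1]/np.hypot(c[0],c[1])])
E
```

```text
[ 0.52864064 -0.07544437  0.28992132] [-3.14054486e+00 -2.80297976e-04  1.75075406e+00] [ 0.47727943  0.03229025 -0.05380836] 1.8
[[325.19226210127806, 0.0, 280.54383865023993], [0.0, 325.19226210127806, 209.99039967888615], [0.0, 0.0, 1.0]] [0.515 0.001 0.469]
(0.5278, -0.0766, 0.167) [np.float64(280.24021993971076), np.float64(206.0733248999539)]
(0.61, 0.2215, 0.12) [np.float64(396.62642753140005), np.float64(-36.48960213967487)]
```

View pics/w0.png

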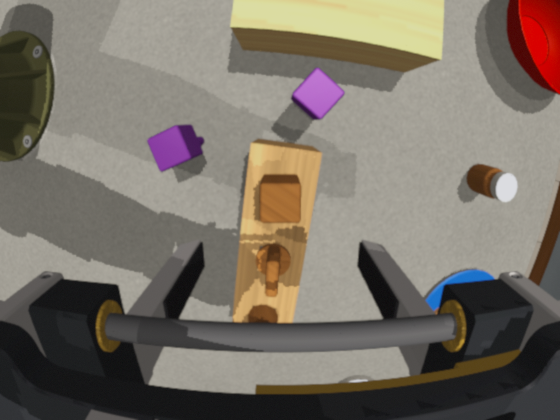

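In the wrist view the grip's top face spans about (262,183) to (301,222), centred at about (281,202), with its faces square to the fingers.

```bash
python3 - <<'E'
from h import *
z=np.load('w0.npz'); m=(z['K'],z['R'],z['t'])
im=cv2.imread('pics/w0.png'); h=cv2.cvtColor(im,cv2.COLOR_BGR2HSV)
print(h[170:230:3,281].tolist()); print(h[203,255:310:3].tolist())
for p in [(281,202),(262,184),(300,184),(262,221),(301,220)]: print(p,onz(m,p,.167,True).round(4))
E
```

```text
[[18, 124, 198], [17, 131, 181], [13, 175, 92], [14, 179, 94], [14, 177, 104], [15, 177, 157], [15, 174, 163], [15, 174, 167], [15, 174, 169], [15, 174, 170], [15, 172, 166], [15, 176, 164], [15, 174, 169], [15, 175, 168], [15, 173, 171], [15, 174, 160], [15, 174, 158], [15, 171, 155], [18, 127, 193], [18, 125, 192]]
[[16, 133, 136], [17, 138, 120], [14, 175, 143], [15, 171, 164], [15, 173, 172], [15, 174, 170], [15, 174, 169], [15, 174, 170], [15, 174, 166], [15, 175, 165], [15, 174, 166], [15, 174, 169], [15, 174, 170], [15, 172, 169], [15, 176, 167], [16, 155, 155], [18, 123, 201], [18, 123, 201], [18, 120, 210]]
(281, 202) [ 0.5278 -0.0725  0.167 ]
(262, 184) [ 0.507  -0.0585  0.167 ]
(300, 184) [ 0.5423 -0.0521  0.167 ]
(262, 221) [ 0.513  -0.0945  0.167 ]
(301, 220) [ 0.5501 -0.0867  0.167 ]
```

Grip centre is (0.528,-0.074) with yaw about 10°, and the top view agrees within 3 mm. The arm is aligned, so I go straight down 164 mm.

>>> jog_arm:
  motion:
    - [0,0,0.04,0,0,0,1]
    - [0,0,0.04,0,0,0,1]
    - [0,0,0.04,0,0,0,1]
    - [0,0,0.03,0,0,0,1]
    - [0,0,0.014,0,0,0,1]

```text
time_s: 2.35
ee_pos: [0.5272, -0.0766, 0.1241]
eef_rot: [-3.138, -0.001, 1.748]
force: [0.3, -1.1, 0.8]
grip_width: 0.0938
grip_force: 0.0
```

>>> jog_arm:
  motion:
    - [0,0,0,0,0,0,-1]
    - [0,0,0,0,0,0,-1]
    - [0,0,0,0,0,0,-1]
    - [0,0,0,0,0,0,-1]
    - [0,0,0,0,0,0,-1]
  squeeze: 30

```text
time_s: 2.85
ee_pos: [0.529, -0.0759, 0.1272]
eef_rot: [3.141, 0.0, 1.75]
force: [-0.4, 0.1, 0.8]
grip_width: 0.0575
grip_force: 0.0
```

>>> jog_arm:
  motion:
    - [0,0,0,0,0,0,-1]
    - [0,0,0,0,0,0,-1]
    - [0,0,0,0,0,0,-1]
    - [0,0,0,0,0,0,-1]
    - [0,0,0,0,0,0,-1]

```text
time_s: 3.35
ee_pos: [0.5287, -0.0758, 0.1266]
eef_rot: [3.141, 0.0, 1.75]
force: [-0.1, -0.8, 2.3]
grip_width: 0.0397
grip_force: 30.0
```

Gripped at 39.7 mm width. I lift it and move toward the hole, stopping short for a wrist look.

>>> jog_arm:
  motion:
    - [0,0,-0.02,0,0,0,-1]
    - [0,0,-0.04,0,0,0,-1]
    - [0,0,-0.05,0,0,0,-1]
    - [0,0,-0.05,0,0,0,-1]
    - [0,0,-0.04,0,0,0,-1]

```text
time_s: 3.85
ee_pos: [0.5285, -0.0758, 0.3294]
eef_rot: [3.14, 0.001, 1.75]
force: [0.3, -0.8, -1.2]
grip_width: 0.0396
grip_force: 30.0
```

```bash
python3 - <<'E'
from h import *
o=ctrl.get_obs();print(o['grip_width'],o['grip_force'],o['force'])
plan([.60,.14,.325],1.75,5,-1)
E
```

```text
0.039555133626950886 29.999920427799225 [ 0.29119204 -0.75422782 -1.1511863 ]
pos [ 0.5285 -0.0758  0.3294] rot [3.14e+00 1.00e-03 1.75e+00] t 3.85
[0.0399, 0.0218, 0.0009, 0.0003, 0.0001, 0.0001, -1]
[0.0399, 0.0218, 0.0009, 0.0003, 0.0001, 0.0001, -1]
[0.0399, 0.0218, 0.0009, 0.0003, 0.0001, 0.0001, -1]
[0.0399, 0.0218, 0.0009, 0.0003, 0.0001, 0.0001, -1]
[0.0399, 0.0218, 0.0009, 0.0003, 0.0001, 0.0001, -1]
```

>>> jog_arm:
  motion:
    - [0.04,0.022,0,0,0,0,-1]
    - [0.04,0.022,0,0,0,0,-1]
    - [0.04,0.022,0,0,0,0,-1]
    - [0.04,0.022,0,0,0,0,-1]
    - [0.04,0.022,0,0,0,0,-1]

```text
time_s: 4.35
ee_pos: [0.6014, 0.1425, 0.3262]
eef_rot: [-3.141, 0.0, 1.75]
force: [0.1, -1.0, -0.9]
grip_width: 0.0399
grip_force: 30.0
```

>>> jog_arm:
  motion:
    - [0,0,0,0,0,0,-1]
    - [0,0,0,0,0,0,-1]

```text
time_s: 4.55
ee_pos: [0.6012, 0.1412, 0.3256]
eef_rot: [-3.14, 0.0, 1.752]
force: [1.0, -0.2, -0.4]
grip_width: 0.04
grip_force: 30.0
```

```bash
python3 - <<'E'
from h import *
o=ctrl.get_obs();print(o['ee_pos'],o['eef_rot'],o['grip_width'])
im,m=snap('wrist','w1.png')
np.savez('w1.npz',K=m[0],R=m[1],t=m[2])
K,R,t=m; print((-R.T@t).round(3))
P=(.611,.2215,.12);c=R@np.array(P)+t; th=np.arctan2(np.hypot(c[0],c[1]),c[2]); print([K[0,2]+K[0,0]*th*c[0]/np.hypot(c[0],c[1]),K[1,2]+K[1,1]*th*c[1]/np.hypot(c[0],c[1])])
E
```

```text
[0.60115426 0.14122329 0.32563285] [-3.14033844e+00  1.43979043e-04  1.75181138e+00] 0.0399883279861397
[0.587 0.217 0.504]
[np.float64(302.0505584897778), np.float64(123.62181687865188)]
```

View pics/w1.png

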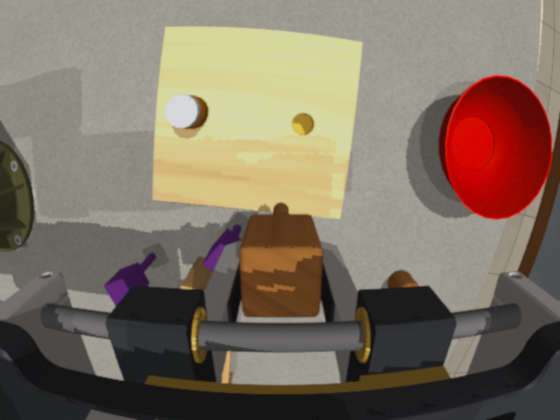

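The hole is at (302.5,124) px, within 1 px of my prediction. The shank tip shows at about (281,208), below the gripped block.

```bash
python3 - <<'E'
from h import *
z=np.load('w1.npz'); m=(z['K'],z['R'],z['t']); K,R,t=m
h=cv2.cvtColor(cv2.imread('pics/w1.png'),cv2.COLOR_BGR2HSV)
k=cv2.inRange(h[105:143,285:322],(0,150,0),(180,255,255)); ys,xs=np.nonzero(k)
e=cv2.minEnclosingCircle(np.c_[xs,ys].astype(np.float32)); print(e,len(xs)); px=(xs.mean()+285,ys.mean()+105); print(px,onz(m,px,.12,True).round(4))
def pj(P):
    c=R@np.array(P)+t; r=np.hypot(c[0],c[1]); th=np.arctan2(r,c[2]); return np.array([K[0,2]+K[0,0]*th*c[0]/r,K[1,2]+K[1,1]*th*c[1]/r])
for dz in (-.105,-.0995): print('tip exp',pj([.6012,.1412,.3256+dz]),pj([.6012,.1482,.3256+dz]))
g=h[198:218,262:300]; k=cv2.inRange(g,(0,150,0),(20,255,140)); ys,xs=np.nonzero(k); print('shank rows',[(y+198,xs[ys==y].min()+262,xs[ys==y].max()+262) for y in np.unique(ys)])
plan([.611,.2215,.2856],1.75,5,-1)
E
```

```text
((17.5, 18.5), 10.12432861328125) 326
(np.float64(302.4447852760736), np.float64(123.63803680981596)) [0.6115 0.2216 0.12  ]
tip exp [281.39624974 209.96690553] [282.80404051 202.58216108]
tip exp [281.39499167 211.59913112] [282.82894475 204.08759185]
shank rows [(np.int64(204), np.int64(278), np.int64(283)), (np.int64(205), np.int64(276), np.int64(285)), (np.int64(206), np.int64(275), np.int64(286)), (np.int64(207), np.int64(275), np.int64(286)), (np.int64(208), np.int64(274), np.int64(287)), (np.int64(209), np.int64(274), np.int64(287)), (np.int64(210), np.int64(274), np.int64(287)), (np.int64(211), np.int64(274), np.int64(287)), (np.int64(212), np.int64(274), np.int64(287)), (np.int64(213), np.int64(274), np.int64(287)), (np.int64(214), np.int64(274), np.int64(288)), (np.int64(215), np.int64(273), np.int64(299)), (np.int64(216), np.int64(262), np.int64(299)), (np.int64(217), np.int64(262), np.int64(299))]
pos [0.6011 0.1403 0.3261] rot [-3.141  0.     1.751] t 4.6
[0.0156, 0.0049, 0.0081, -0.0001, 0.0, 0.0001, -1]
[0.0156, 0.0049, 0.0081, -0.0001, 0.0, 0.0001, -1]
[0.0156, 0.0049, 0.0081, -0.0001, 0.0, 0.0001, -1]
[0.0156, 0.0049, 0.0081, -0.0001, 0.0, 0.0001, -1]
[0.0156, 0.0048, 0.0081, -0.0001, 0.0, 0.0001, -1]
```

The dowel is centred on the TCP. Move above the hole.

>>> jog_arm:
  motion:
    - [0.016,0.005,0.008,0,0,0,-1]
    - [0.016,0.005,0.008,0,0,0,-1]
    - [0.016,0.005,0.008,0,0,0,-1]
    - [0.016,0.005,0.008,0,0,0,-1]
    - [0.0155,0.005,0.008,0,0,0,-1]

```text
time_s: 5.1
ee_pos: [0.6116, 0.2249, 0.2855]
eef_rot: [-3.141, 0.0, 1.751]
force: [0.9, 0.2, -1.1]
grip_width: 0.0398
grip_force: 30.0
```

>>> jog_arm:
  motion:
    - [0,0,0,0,0,0,-1]
    - [0,0,0,0,0,0,-1]
    - [0,0,0,0,0,0,-1]

```text
time_s: 5.4
ee_pos: [0.6118, 0.2229, 0.2869]
eef_rot: [3.141, 0.0, 1.75]
force: [0.2, 0.2, -0.5]
grip_width: 0.04
grip_force: 30.0
```

```bash
python3 - <<'E'
from h import *
plan([.6113,.2216,.225],1.75,3,-1)
im,m=snap('side','s1.png')
cv2.imwrite('pics/s1c.png',cv2.resize(im[40:200,200:400,::-1],None,fx=3,fy=3))
E
```

```text
pos [0.6118 0.2229 0.2869] rot [3.141 0.    1.75 ] t 5.4
[-0.0004, -0.0002, 0.0206, 0.0002, 0.0, -0.0, -1]
[-0.0004, -0.0002, 0.0206, 0.0002, 0.0, -0.0, -1]
[-0.0004, -0.0002, 0.0206, 0.0002, 0.0, -0.0, -1]
```

View pics/s1c.png

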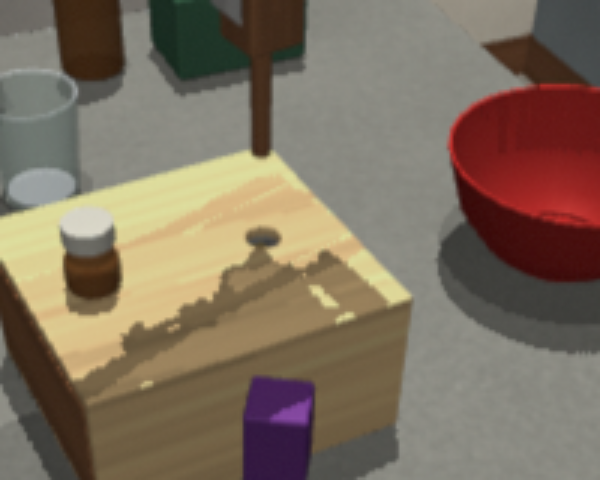

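The side crop shows the tip at (261,155), straight above the hole at (263,237), with the drawer shut and the jar clear. I correct by about 1 mm and go down.

>>> jog_arm:
  motion:
    - [-0.001,0,0.02,0,0,0,-1]
    - [0,0,0.02,0,0,0,-1]
    - [0,0,0.02,0,0,0,-1]
    - [0,0,0.005,0,0,0,-1]
    - [0,0,0.005,0,0,0,-1]

```text
time_s: 5.95
ee_pos: [0.612, 0.222, 0.217]
eef_rot: [3.141, -0.0, 1.75]
force: [0.8, -0.3, -1.1]
grip_width: 0.0397
grip_force: 30.0
```

>>> jog_arm:
  motion:
    - [0,0,0.01,0,0,0,-1]
    - [0,0,0.01,0,0,0,-1]
    - [0,0,0.01,0,0,0,-1]
    - [0,0,0.005,0,0,0,-1]
    - [0,0,0.005,0,0,0,-1]

```text
time_s: 6.45
ee_pos: [0.6118, 0.2223, 0.176]
eef_rot: [-3.141, 0.0, 1.75]
force: [0.7, 0.8, -1.0]
grip_width: 0.0399
grip_force: 30.0
```

The tip is through the hole with no contact. Now push.

>>> jog_arm:
  motion:
    - [0,0,0.006,0,0,0,-1]
    - [0,0,0.006,0,0,0,-1]
    - [0,0,0.006,0,0,0,-1]
    - [0,0,0.006,0,0,0,-1]
    - [0,0,0.006,0,0,0,-1]

```text
time_s: 6.95
ee_pos: [0.612, 0.2224, 0.1466]
eef_rot: [3.141, -0.0, 1.75]
force: [-2.0, -0.8, 6.2]
grip_width: 0.0399
grip_force: 30.0
```

>>> jog_arm:
  motion:
    - [0,0,0,0,0,0,-1]
    - [0,0,0,0,0,0,-1]
    - [0,0,0,0,0,0,-1]
    - [0,0,0,0,0,0,-1]
    - [0,0,0,0,0,0,-1]

```text
time_s: 7.45
ee_pos: [0.612, 0.2224, 0.147]
eef_rot: [3.141, -0.0, 1.75]
force: [-1.8, -1.4, 5.3]
grip_width: 0.0399
grip_force: 30.0
```

>>> jog_arm:
  motion:
    - [0,0,0,0,0,0,-1]
    - [0,0,0,0,0,0,-1]
    - [0,0,0,0,0,0,-1]
    - [0,0,0,0,0,0,-1]
    - [0,0,0,0,0,0,-1]

```text
time_s: 7.95
ee_pos: [0.612, 0.2224, 0.1471]
eef_rot: [3.141, -0.0, 1.75]
force: [-2.5, -0.8, 6.1]
grip_width: 0.0398
grip_force: 30.0
```

```bash
python3 - <<'E'
from h import *
o=ctrl.get_obs();print(o['ee_pos'],o['force'])
a,_=snap('top','t1.png'); b,_=snap('side','s2.png')
cv2.imwrite('pics/c2.png',np.hstack([cv2.resize(a[80:300,80:280,::-1],(400,440)),cv2.resize(b[60:280,150:350,::-1],(400,440))]))
E
```

```text
[0.61199905 0.22238883 0.14705456] [-2.48495286 -0.83535946  6.09810652]
```

View pics/c2.png

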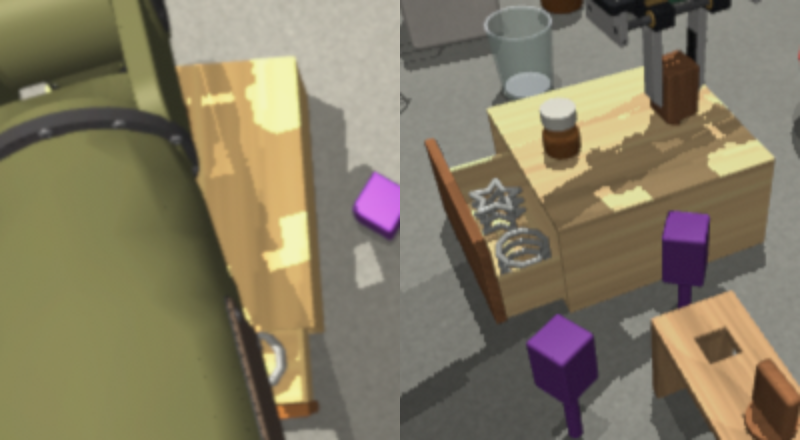

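The drawer is fully out: its front is at the left of the side crop, with the cutters showing. The empty slot is visible at (717,345) in the crop. Now I retract and return.

>>> jog_arm:
  motion:
    - [0,0,-0.02,0,0,0,-1]
    - [0,0,-0.03,0,0,0,-1]
    - [0,0,-0.04,0,0,0,-1]
    - [0,0,-0.045,0,0,0,-1]
    - [0,0,-0.045,0,0,0,-1]

```text
time_s: 8.55
ee_pos: [0.6115, 0.2222, 0.3279]
eef_rot: [-3.141, 0.0, 1.75]
force: [0.3, -0.6, -1.0]
grip_width: 0.0399
grip_force: 30.0
```

```bash
python3 - <<'E'
from h import *
plan([.5287,-.0758,.325],1.75,8,-1)
E
```

```text
pos [0.6115 0.2222 0.3279] rot [-3.141  0.     1.75 ] t 8.55
[-0.0348, -0.0168, 0.0004, -0.0, 0.0, 0.0, -1]
[-0.0348, -0.0168, 0.0004, -0.0, 0.0, 0.0, -1]
[-0.0348, -0.0168, 0.0004, -0.0, 0.0, 0.0, -1]
[-0.0348, -0.0168, 0.0004, -0.0, 0.0, 0.0, -1]
[-0.0348, -0.0168, 0.0004, -0.0, 0.0, 0.0, -1]
[-0.0348, -0.0168, 0.0004, -0.0, 0.0, 0.0, -1]
[-0.0348, -0.0168, 0.0004, -0.0, 0.0, 0.0, -1]
[-0.0348, -0.0168, 0.0004, -0.0, 0.0, 0.0, -1]
```

>>> jog_arm:
  motion:
    - [-0.035,-0.017,0,0,0,0,-1]
    - [-0.035,-0.017,0,0,0,0,-1]
    - [-0.035,-0.017,0,0,0,0,-1]
    - [-0.035,-0.017,0,0,0,0,-1]
    - [-0.035,-0.017,0,0,0,0,-1]

```text
time_s: 9.05
ee_pos: [0.5588, 0.0336, 0.3262]
eef_rot: [-3.142, 0.0, 1.75]
force: [0.6, -1.3, -0.6]
grip_width: 0.0396
grip_force: 30.0
```

>>> jog_arm:
  motion:
    - [-0.035,-0.017,0,0,0,0,-1]
    - [-0.035,-0.017,0,0,0,0,-1]
    - [-0.034,-0.016,0,0,0,0,-1]
    - [0,0,0,0,0,0,-1]
    - [0,0,0,0,0,0,-1]

```text
time_s: 9.55
ee_pos: [0.5287, -0.0767, 0.3263]
eef_rot: [3.141, -0.0, 1.749]
force: [-0.3, -0.3, -0.9]
grip_width: 0.0398
grip_force: 30.0
```

```bash
python3 - <<'E'
from h import *
plan([.5287,-.0758,.245],1.75,3,-1)
E
```

```text
pos [ 0.5287 -0.0767  0.3263] rot [ 3.141 -0.     1.749] t 9.55
[0.0003, 0.0, 0.0271, 0.0, -0.0, -0.0004, -1]
[0.0003, 0.0, 0.0271, 0.0, -0.0, -0.0004, -1]
[0.0003, 0.0, 0.0271, 0.0, -0.0, -0.0004, -1]
```

Back above the starting pose, within 1 mm. Lower it to a TCP z of about 0.128.

>>> jog_arm:
  motion:
    - [0.001,0,0.03,0,0,0,-1]
    - [0,0,0.04,0,0,0,-1]
    - [0,0,0.03,0,0,0,-1]
    - [0,0,0.015,0,0,0,-1]
    - [0,0,0.015,0,0,0,-1]

```text
time_s: 10.05
ee_pos: [0.5287, -0.0739, 0.1952]
eef_rot: [-3.141, -0.001, 1.752]
force: [0.5, 0.4, 0.0]
grip_width: 0.0401
grip_force: 30.0
```

>>> jog_arm:
  motion:
    - [0,0,0.02,0,0,0,-1]
    - [0,0,0.02,0,0,0,-1]
    - [0,0,0.02,0,0,0,-1]
    - [0,0,0.005,0,0,0,-1]
    - [0,0,0.002,0,0,0,-1]

```text
time_s: 10.55
ee_pos: [0.5287, -0.0745, 0.1292]
eef_rot: [-3.141, -0.0, 1.751]
force: [-0.2, -0.6, 0.4]
grip_width: 0.04
grip_force: 30.0
```

>>> jog_arm:
  motion:
    - [0,0,0.001,0,0,0,-1]
    - [0,0,0,0,0,0,-1]

```text
time_s: 10.75
ee_pos: [0.529, -0.0752, 0.1292]
eef_rot: [3.14, 0.0, 1.751]
force: [0.3, 0.1, -0.6]
grip_width: 0.0398
grip_force: 30.0
```

>>> jog_arm:
  motion:
    - [0,0,0.001,0,0,0,-1]
    - [0,0,0.001,0,0,0,-1]
    - [0,0,0,0,0,0,-1]
    - [0,0,0,0,0,0,-1]

```text
time_s: 11.15
ee_pos: [0.5286, -0.0754, 0.1266]
eef_rot: [3.141, 0.0, 1.75]
force: [-0.4, -0.2, -0.2]
grip_width: 0.0398
grip_force: 30.0
```

>>> jog_arm:
  motion:
    - [0,0,0,0,0,0,1]
    - [0,0,0,0,0,0,1]
    - [0,0,0,0,0,0,1]
    - [0,0,0,0,0,0,1]
    - [0,0,0,0,0,0,1]

```text
time_s: 11.65
ee_pos: [0.5286, -0.0753, 0.1264]
eef_rot: [-3.142, -0.0, 1.75]
force: [-0.0, -0.0, 0.7]
grip_width: 0.0768
grip_force: 0.0
```

>>> jog_arm:
  motion:
    - [0,0,0,0,0,0,1]
    - [0,0,0,0,0,0,1]
    - [0,0,0,0,0,0,1]
    - [0,0,0,0,0,0,1]
    - [0,0,0,0,0,0,1]

```text
time_s: 12.15
ee_pos: [0.5286, -0.0753, 0.1265]
eef_rot: [-3.142, -0.0, 1.75]
force: [-0.4, -0.1, -0.0]
grip_width: 0.0939
grip_force: 0.0
```

>>> jog_arm:
  motion:
    - [0,0,-0.02,0,0,0,1]
    - [0,0,-0.04,0,0,0,1]
    - [0,0,-0.04,0,0,0,1]
    - [0,0,-0.04,0,0,0,1]
    - [0,0,-0.02,0,0,0,1]

```text
time_s: 12.65
ee_pos: [0.5291, -0.0754, 0.2901]
eef_rot: [3.138, 0.002, 1.75]
force: [0.2, 0.1, -0.3]
grip_width: 0.0941
grip_force: 0.0
```

>>> jog_arm:
  motion:
    - [0,0,0,0,0,0,1]
    - [0,0,0,0,0,0,1]
    - [0,0,0,0,0,0,1]
    - [0,0,0,0,0,0,1]
    - [0,0,0,0,0,0,1]

```text
time_s: 13.15
ee_pos: [0.5285, -0.0753, 0.2857]
eef_rot: [-3.14, -0.0, 1.75]
force: [0.2, 1.1, 0.8]
grip_width: 0.0943
grip_force: 0.0
```

```bash
python3 - <<'E'
from h import *
a,_=snap('wrist','w3.png'); b,_=snap('side','s3.png')
cv2.imwrite('pics/c3.png',np.hstack([cv2.resize(a[100:320,180:380,::-1],(400,440)),cv2.resize(b[60:390,150:450,::-1],(400,440))]))
E
```

```text
(no output)
```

View pics/c3.png

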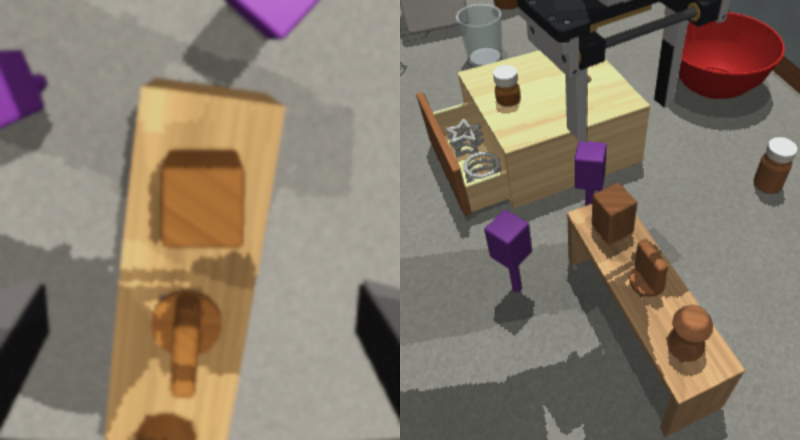

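The pictures show the dowel upright in its own slot, block centred at (203,205) in the wrist crop, with the drawer out and the gripper clear. I hand in.

```bash
python3 -c "
from station import ctrl
print(ctrl.hand_in())"
```

```text
the job is handed in; nothing more can be done
None
```

I pushed the catch down with the dowel until the drawer sprang open, hung the dowel back upright in its own slot, let go and handed the job in at about 13 s; the hand-in returned no verdict.

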